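Pack a feed roller and stack the frame over it

ROBOT

A 6-joint arm with a two-finger parallel gripper is mounted at the origin on the work surface. World frame = base frame: x ahead of the robot, y to its left, z up, the work surface at z = 0. Lengths are in m, angles in rad, forces in N, time in s.
With the tool pointing down it reaches from about 0.35 to 0.975 m from the base axis. Payload 4.9 kg.
Tool frame: the origin (TCP) lies midway between the tips of the shut fingers; the grasp point (between the pads) lies 19 mm behind it; z points along the fingers, y is the direction in which the jaws open and shut (so a half turn about z gives the same grasp; the last joint's range is limited). The gripper opens to 85 mm and grips with 20 to 120 N. Pads are 22 mm wide; open, the fingers measure 114 mm over their backs; the gripper's body (76 mm by 85 mm) begins 54 mm behind the grasp point. The pads swing forward as they close: fully open they stand 13 mm farther back than shut.
Start: joints at [-1.457, 0.053, 1.613, -0, 1.476, -0.119], TCP at [0.144, -0.608, 0.231] pointing down, gripper open.
Joint ranges: [-3.01, 3.01], [-1.01, 2.22], [0.06, 2.58], [-1.02, 4.17], [0.09, 2.62], [-3.14, 3.14]. Speed limits (rad/s): [2.57, 2.57, 3.14, 3.14, 3.14, 3.14].

INTERFACE

Orientations are given as a unit quaternion [w, x, y, z].
In Python, from plant import state, grab_frame, camera_params, job_done, boxes_of gives the robot as it stands.
- The arm moves only by the tool step_arm, never from a script. Its argument "steps" is a list of rows, each a list of 4 numbers: the shift along the tool's x, y, z in mm, then the turn about the tool's z in degrees. A call has 1 to 8 rows; each row shifts and turns the pose as measured when the row begins, along the tool's axes as they then stand; what a row does not reach is not made up. A row lasts 1/10 s, in which the tool goes at most 50 mm and 8.59 degrees, less where a joint would pass 70% of its speed; a pose out of reach is approached as far as the arm can. A call is refused whole if a number of a shift passes 50 or a number of a turn 8.59, either way. A call with a gripper value outside its range is refused whole. "claw" is the opening in per cent of the stroke, from 0 (shut) to 100 (fully open), set as the call begins (left out, the last holds). The fingers move at their own pace and stop on an object; the grip force is fixed at half the most. Time passes only in rows, so rows that do not move let the fingers close. It gives the time, the measured TCP pose, the force and the opening at its end, in the units of the state.
- state(): the state, without advancing time (a new reading comes with each control period).
- grab_frame(name): name is "scene" or "side" or "wrist"; returns (picture, depth): 384x512x3 uint8, red, green, blue; 384x512 float32, m along the optical axis (not along the pixel's ray), 0 where there is no reading.
- camera_params(name): a dict with "mtx" (3x3 intrinsics, pixels), "extrinsics" (4x4, takes a point from camera to world coordinates); the wrist camera has in their place "T_tool_cam" (4x4, takes a point from camera to tool coordinates, whose origin is the TCP and whose axes are the flange's). Camera axes: x right, y down, z forward; pixel columns grow to the right and rows downward; lengths in m; the calibration is good to about 2 mm. A picture is of the moment at which its call begins: read the wrist's pose just before it. camera_params takes no time and is no camera call.
- job_done(): hands the job in, once; it reports no verdict.
Trained networks look in the newest picture that a camera, given by its name, has taken for a name from the list of things; names that differ only in an ending like _2 or _b are one class to them, and where a whole thing is asked for, a point or a joint stands for the part that bears it (a point fixed in the world has none). Each returns a list of dicts, best first, with "p" (0 to 1); they miss things now and then, are a little off and sometimes report something else, mostly with a low value. They report only what shows in the picture. A call takes as long as a camera call. They do not tell look-alikes from the thing itself.
- boxes_of(camera, label): "box" ([left, top, width, height] in pixels, round what is visible of it).
The state is a dict: "time": time; "joint_pos": joint angles; "joint_vel": joint speeds; "joint_efforts": joint torques, N m; "tool_pos": TCP position; "tool_rot": TCP orientation; "contact_force": force on the tool from outside, world axes, zero at the start; "ft_torque": the same for the moment, N m; "gripper_width": opening from 0.0 (shut) to 1.0 (fully open).
Only numpy, scipy, OpenCV 4.12 (cv2) and the standard library are available. Lean on these libraries where they do the work, as an engineer would, in place of code of your own. Each camera call takes 0.05 s, during which the arm holds its last target. There are 200 camera calls.

TASK

Pack the black feed roller away in the stacking frame on the router bench: first lay it in the two wooden V-blocks of the lower tier, centred lengthwise, and let go. Then lift the upper tier by its orange handle and lower it gently onto the lower tier so that all four posts stand fully home in the four corner sockets, and let go. Do not drop either of them, and leave the other things on the bench where they are.

Things in the scene. Friction and masses are not known exactly. Their poses are not given: they have to be found in the camera images.
- lower: Lower tier of the stacking frame, fixed to the bench: green base plate 190 (x) x 140 (y) x 8 mm with a black socket cup at each corner and two pale wooden V-blocks. Origin: centre of its underside, on the bench; x along its length, z up. Same after a half turn.
- socket (a point): Centre of the mouth of one of the lower tier's four square sockets, which stand at x +-80, y +-55 mm in its frame; this one is at +x, +y. Opening 20 x 20 mm, walls 4 mm, 24 mm deep: rim 32 mm and floor 8 mm above the bench.
- cradle (a point): Where the roller's centre belongs: 42 mm above the bench, over the lower tier's centre; the roller's axis lies along x. The V-blocks stand at x +-38 mm, 14 mm thick along x, about 50 mm wide, tops 34 mm above the bench, each with a 90-degree notch along x; the 62 mm between them is clear for fingers.
- handle (a point): Middle of the upper tier's orange handle bar, 123 mm above its feet. The tier is loose, about 0.55 kg, stands upright on the bench, hangs level by this point, same after a half turn. x along its length and the bar, z up. Bar 14 mm wide (y) and tall, 78 mm clear between uprights, 26 mm free under it. Fully home, this point is 131 mm above the bench, over the lower tier's centre.
- foot (a point): Centre of the foot of one of the upper tier's four round aluminium posts, which stand at x +-80, y +-55 mm from its centre; this one is at +x, +y. Posts 16 mm in diameter, tapered to 10 mm over the last 8 mm. They carry a green open deck, 188 x 138 mm, 80 to 90 mm above the feet, with black cups on its corners up to 106 mm.
- roller_center (a point): Centre of the loose feed roller: black rubber cylinder 44 mm in diameter, 100 mm long, with orange bands near the ends and steel stubs 18 mm in diameter that make it 116 mm overall; about 0.3 kg. It lies on its side on the bench (centre 22 mm up) and rolls away if nudged. x along its axis; its y and z turn as it rolls.
- star_knob: Bystander: loose black star knob, 42 mm wide, standing on its head with a steel stud up, 46 mm tall; origin at the centre of its underside.
- star_knob2: Bystander: a second such star knob; origin at the centre of its underside.
- wrench: Bystander: steel wrench lying flat near the far edge; origin on its underside.
- glue: Bystander: yellow glue bottle with orange cap, 54 mm across, 160 mm tall; origin at the centre of its underside.
- jar: Bystander: glass jar with blue lid, 68 mm across, 90 mm tall; origin at the centre of its underside.
- push_block: Bystander: yellow push block with black grip, 160 x 70 x 70 mm; origin at the centre of its underside.
- offcut: Bystander: wooden offcut, 140 x 50 x 35 mm; origin at the centre of its underside.
Mind the look-alikes: they are no part of the job. What is shaped like the part that bears handle but yellow is not meant.

How it is judged:
On the way:
1. the roller lies in both V-blocks, centred and let go, while the upper tier is not yet on (x of roller_center in the frame of lower between -0.016 and 0.016 m and y of roller_center in the frame of lower between -0.005 and 0.005 m and z of roller_center in the frame of lower between 0.037 and 0.047 m and angle between the x axis of roller_center and the x axis of lower, either way round below 0.06 rad and contact force between the fingers and roller below 0.1 N and linear speed of roller below 0.03 m/s and horizontal distance between handle and lower above 0.05 m), for 0.2 s.
At the end, for the whole second after the job is handed in: Upper tier released, level (0.03 rad), handle 127 to 134 mm above the lower tier's underside, within 6 mm and 0.05 rad of it; roller in both V-blocks: within 16 mm lengthwise, 5 mm sideways and in height, 0.06 rad; all at rest (x of roller_center in the frame of lower between -0.016 and 0.016 m and y of roller_center in the frame of lower between -0.005 and 0.005 m and z of roller_center in the frame of lower between 0.037 and 0.047 m and angle between the x axis of roller_center and the x axis of lower, either way round below 0.06 rad and horizontal distance between handle and lower below 0.006 m and angle between the x axis of handle and the x axis of lower, either way round below 0.05 rad and angle between handle's own z axis and vertical below 0.03 rad and z of handle in the frame of lower between 0.127 and 0.134 m and linear speed of each of upper, roller below 0.02 m/s and contact force between the fingers and upper below 0.1 N and contact force between the fingers and roller below 0.1 N); the robot touches nothing.
It fails at once if the roller is dropped or thrown (faster than 0.8 m/s out of the fingers, a fall of over 3 cm) (linear speed of roller above 0.8 m/s and contact force between the fingers and roller below 0.1 N).
It fails at once if the upper tier is dropped (faster than 0.8 m/s out of the fingers, a fall of over 3 cm) (linear speed of upper above 0.8 m/s and contact force between the fingers and upper below 0.1 N).
It fails at once if a bystander is moved by more than 30 mm (distance of any of star_knob, star_knob2, wrench, glue, jar, push_block, offcut from where it was at the start of the episode above 0.03 m).
It also fails if it takes over 67 s, if anything falls off the work surface, if the arm or the gripper's body presses on something with over 40 N, if the wrist force passes 120 N, or if a joint passes its speed limit or range.

## Working session

There is one attempt and no reset: what is moved stays moved. The work goes in short steps, Python scripts to look and compute and a tool call to move; the robot and the scene stay as the last step left them, time stands still between calls to the robot, and variables do not carry over. Pictures are saved under pics/ and viewed, about 8 in all and at most 12, crops included, and the job is handed in when it is done.

Besides the shell and the picture viewer there is one more tool, called after "Request:" by a JSON object that holds its "fn" and its "kwargs", one argument or row to a line. step_arm: Moves the arm, as the interface text tells. Its arguments: {"type":"object","properties":{"steps":{"type":"array"},"claw":{"type":"number"}},"required":["steps"]}

```bash
mkdir -p pics; ls
cat > h.py <<'E'
import numpy as np, cv2
from scipy.spatial.transform import Rotation as R
from plant import state, grab_frame, camera_params, job_done, boxes_of
def Tcam(n,s=None):
    p=camera_params(n); K=np.array(p["mtx"])
    if n!="wrist": return K,np.array(p["extrinsics"])
    T=np.eye(4); q=s["tool_rot"]; T[:3,:3]=R.from_quat([q[1],q[2],q[3],q[0]]).as_matrix(); T[:3,3]=s["tool_pos"]
    return K,T@np.array(p["T_tool_cam"])
def grab(n):
    s=state(); K,T=Tcam(n,s); im,d=grab_frame(n); return im,d,K,T
def cloud(d,K,T):
    v,u=np.mgrid[:d.shape[0],:d.shape[1]]
    P=np.stack([(u-K[0,2])/K[0,0]*d,(v-K[1,2])/K[1,1]*d,d],-1)@T[:3,:3].T+T[:3,3]
    P[d<=0]=np.nan; return P
def save(n,im): cv2.imwrite("pics/"+n,im[:,:,::-1])
E
python3 - <<'E'
from h import *
print({k:np.round(v,3) for k,v in state().items()})
for n in("scene","side"):
    im,d,K,T=grab(n); save(n+"1.png",im); np.savez(n+"1.npz",im=im,d=d,K=K,T=T); P=cloud(d,K,T); print(n,T.round(3).tolist())
    for l in("lower","handle","roller_center","star_knob","wrench","glue","jar","push_block","offcut"):
        for b in boxes_of(n,l)[:3]:
            x,y,w,h=[int(t) for t in b["box"]]; c=np.nanmedian(P[y:y+h,x:x+w].reshape(-1,3),0)
            print(l,round(b["p"],2),[x,y,w,h],c.round(3))
E
```

```text
pics
{'time': np.float64(0.0), 'joint_pos': array([-1.457,  0.053,  1.614,  0.   ,  1.476, -0.119]), 'joint_vel': array([-0.   ,  0.001,  0.   ,  0.   ,  0.001,  0.001]), 'joint_efforts': array([ 2.0000e-03, -3.9369e+01, -3.7017e+01,  0.0000e+00,  7.0000e-03,
        0.0000e+00]), 'tool_pos': array([ 0.144, -0.608,  0.23 ]), 'tool_rot': array([-0.001,  0.993,  0.116,  0.   ]), 'contact_force': array([ 0.296, -0.013, -0.163]), 'ft_torque': array([-0.008, -0.019, -0.014]), 'gripper_width': np.float64(0.998)}
scene [[-0.566, 0.653, -0.503, 1.086], [0.824, 0.453, -0.34, 0.375], [0.006, -0.607, -0.795, 0.971], [0.0, 0.0, 0.0, 1.0]]
lower 0.74 [286, 216, 84, 83] [0.539 0.236 0.005]
handle 0.66 [145, 134, 80, 76] [ 0.539 -0.247  0.002]
handle 0.57 [191, 88, 77, 60] [ 0.276 -0.275  0.002]
roller_center 0.6 [109, 126, 47, 42] [ 0.552 -0.453  0.016]
star_knob 0.74 [300, 176, 10, 14] [0.375 0.064 0.029]
star_knob 0.61 [261, 162, 12, 15] [ 0.388 -0.059  0.023]
wrench 0.88 [203, 262, 55, 46] [0.75  0.073 0.001]
wrench 0.57 [283, 216, 88, 82] [0.539 0.233 0.004]
glue 0.91 [379, 302, 37, 42] [0.64 
[... 332 characters left out ...]
533 0.229 0.004]
lower 0.2 [295, 214, 11, 17] [ 0.379 -0.048  0.027]
handle 0.97 [253, 132, 73, 60] [ 0.593 -0.237  0.002]
handle 0.9 [331, 164, 77, 34] [0.203 0.037 0.326]
roller_center 0.62 [229, 191, 30, 29] [0.561 0.016 0.004]
star_knob 0.77 [269, 241, 18, 14] [0.366 0.068 0.021]
star_knob 0.64 [294, 216, 14, 18] [ 0.375 -0.046  0.02 ]
wrench 0.5 [166, 174, 45, 29] [0.758 0.064 0.002]
glue 0.73 [166, 176, 46, 29] [0.749 0.069 0.001]
glue 0.69 [85, 238, 28, 51] [0.62  0.454 0.057]
glue 0.37 [256, 132, 69, 63] [ 0.583 -0.232  0.002]
jar 0.77 [126, 282, 32, 41] [0.467 0.439 0.063]
push_block 0.86 [308, 130, 46, 29] [ 0.544 -0.452  0.019]
offcut 0.58 [221, 143, 37, 22] [ 0.748 -0.181  0.023]
```

Run:
```python
import cv2,numpy as np
a=cv2.imread("pics/scene1.png");b=cv2.imread("pics/side1.png")
a=a[70:360,90:450];b=b[110:340,70:420]
a=cv2.resize(a,None,fx=2,fy=2,interpolation=cv2.INTER_CUBIC);cv2.imwrite("pics/a1.png",a)
```

```text
(no output)
```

View pics/a1.png

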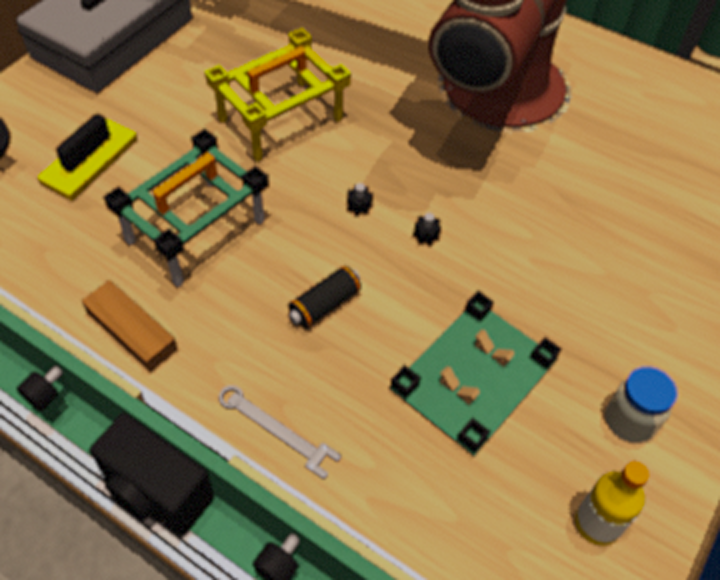

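The scene camera shows the green tier with the orange handle at about (185,170) full-frame. The yellow look-alike is at (230,118), the black roller at (252,218) and the lower tier at (327,258). The V-blocks line up from upper right to lower left.

Run:
```python
from h import *
def load(n):
    z=np.load(n+"1.npz"); P=cloud(z["d"],z["K"],z["T"]); 
    return P.reshape(-1,3),cv2.cvtColor(z["im"],cv2.COLOR_RGB2HSV).reshape(-1,3).astype(int)
def rect(Q):
    r=cv2.minAreaRect((Q[:,:2]*1000).astype(np.float32)); return np.round(r[0],1),np.round(r[1],1),round(r[2],1)
for n in("scene","side"):
    P,H=load(n); ok=np.isfinite(P[:,0]); P=P[ok];H=H[ok]
    h,s,v=H.T; near=lambda x,y,r:np.hypot(P[:,0]-x,P[:,1]-y)<r
    green=(h>60)&(h<95)&(s>60)
    org=(h>3)&(h<20)&(s>150)
    print(n,"table z",np.median(P[near(.6,.0,.05),2]))
    m=near(.535,.235,.15)&green&(P[:,2]<.02); print("plate",m.sum(),rect(P[m]),np.median(P[m,2]))
    m=near(.535,.235,.15)&(v<70)&(P[:,2]>.022)&(P[:,2]<.05); print("cups",m.sum(),rect(P[m]),np.percentile(P[m,2],[5,50,95]))
    m=near(.535,.235,.06)&(h<30)&(P[:,2]>.012); print("V",m.sum(),rect(P[m]),np.percentile(P[m,2],[5,50,95]))
    m=near(.56,-.24,.18)&(P[:,2]>.075)&(P[:,2]<.135)&~((h>20)&(h<40)); print("upper",m.sum(),rect(P[m]))
    m=near(.56,-.24,.18)&green&(P[:,2]>.07)&(P[:,2]<.1); print("deck",m.sum(),rect(P[m]),np.median(P[m,2]))
    m=near(.56,-.24,.12)&org&(P[:,2]>.108); print("bar",m.sum(),rect(P[m]),P[m].mean(0),np.percentile(P[m,2],[5,50,95]))
    m=near(.56,.02,.09)&(P[:,2]>.01)&(P[:,2]<.06); print("roller",m.sum(),rect(P[m]),P[m].mean(0),np.percentile(P[m,2],[5,50,95]))
```

```text
scene table z 0.0019262441564339428
plate 2487 (array([539.3, 233.6]), array([135. , 187.6]), 82.1) 0.008249700054311582
cups 311 (array([539.3, 234.5]), array([136.1, 187.6]), 81.8) [0.02290158 0.03025216 0.03395753]
V 239 (array([537.5, 232.8]), array([54.3, 92.4]), 81.6) [0.01434379 0.02363722 0.03368164]
upper 1720 (array([ 522.4, -222.8]), array([146. , 274.8]), 82.4)
deck 644 (array([ 564.2, -225.7]), array([132.6, 182.9]), 81.5) 0.0901074822356926
bar 156 (array([ 581. , -224.4]), array([133.4,  41. ]), 7.2) [ 0.56813686 -0.22332291  0.1234408 ] [0.11177419 0.12416727 0.13110975]
roller 597 (array([561.5,   8.2]), array([ 42.9, 118. ]), 73.7) [0.56816365 0.01147248 0.03614923] [0.02016572 0.03869341 0.04489159]
side table z 0.0021579062804101268
plate 1860 (array([534.4, 234.8]), array([135.4, 188.1]), 81.7) 0.008509093196596151
cups 292 (array([534.9, 235.7]), array([135.7, 187.7]), 81.9) [0.02275106 0.02960833 0.03367941]
V 218 (array([534.9, 234.4]), array([52.2, 92.9]), 80.9) [0.01412443 0.02343179 0.03346839]
upper 1049 (array([ 524.1, -221.3]), array([142.6, 267.3]), 81.7)
deck 276 (array([ 558.6, -225.3]), array([126.3, 174. ]), 80.8) 0.09027240573364043
bar 129 (array([ 560.9, -226.2]), array([ 18.2, 102.5]), 82.1) [ 0.55686622 -0.22263932  0.12456437] [0.11015049 0.12719191 0.1316616 ]
roller 431 (array([555.9,   9.9]), array([ 43.6, 110.8]), 76.2) [0.54983399 0.0164976  0.03540061] [0.01805106 0.03845232 0.04509815]
```

```bash
cat >> h.py <<'E'
def yaw(s):
    q=s["tool_rot"]; M=R.from_quat([q[1],q[2],q[3],q[0]]).as_matrix(); return np.degrees(np.arctan2(M[1,0],M[0,0])),M
def plan(x,y,z,phi,step=45,turn=8):
    s=state(); f,M=yaw(s); p=np.array(s["tool_pos"]); d=np.array([x,y,z])-p
    t=(f-phi+90)%180-90   # tool-z turn (tool z is down), modulo half turn
    n=max(int(np.ceil(np.linalg.norm(d)*1000/step)),int(np.ceil(abs(t)/turn)),1)
    print("t",round(float(s["time"]),2),"p",p.round(4),"yaw",f.round(2),"tilt",np.degrees(np.arccos(-M[2,2])).round(2),"F",np.round(s["contact_force"],1),"w",round(float(s["gripper_width"]),3),"| turn",t.round(1),"n",n)
    for i in range(n):
        a=np.radians(f-t*i/n); e=d*1000/n
        print([round(float(v),1) for v in (np.cos(a)*e[0]+np.sin(a)*e[1], np.sin(a)*e[0]-np.cos(a)*e[1], -e[2], t/n)])
E
python3 -c "
from h import *
plan(.50,.01,.26,-15)"
```

```text
t 1.0 p [ 0.1442 -0.6081  0.2313] yaw 13.34 tilt 0.0 F [ 0.2  0.7 -0.4] w 1.002 | turn 28.3 n 16
[30.6, -32.5, -1.8, 1.8]
[29.5, -33.4, -1.8, 1.8]
[28.5, -34.3, -1.8, 1.8]
[27.4, -35.1, -1.8, 1.8]
[26.3, -36.0, -1.8, 1.8]
[25.2, -36.8, -1.8, 1.8]
[24.0, -37.5, -1.8, 1.8]
[22.9, -38.3, -1.8, 1.8]
[21.7, -39.0, -1.8, 1.8]
[20.5, -39.6, -1.8, 1.8]
[19.2, -40.2, -1.8, 1.8]
[18.0, -40.8, -1.8, 1.8]
[16.7, -41.3, -1.8, 1.8]
[15.4, -41.8, -1.8, 1.8]
[14.1, -42.3, -1.8, 1.8]
[12.8, -42.7, -1.8, 1.8]
```

Request:
{"fn": "step_arm", "kwargs": {
  "steps": [
    [30,-33,-2,1.8],
    [29,-33,-2,1.8],
    [28,-34,-2,1.8],
    [27,-35,-2,1.8],
    [26,-36,-2,1.8],
    [25,-37,-2,1.8],
    [24,-38,-2,1.8],
    [23,-38,-2,1.8]
  ],
  "claw": 100
}}

```text
time: 1.8
tool_pos: [0.3249, -0.294, 0.2468]
tool_rot: [0.0, 1.0, -0.02, 0.001]
contact_force: [1.2, 0.0, 0.8]
gripper_width: 1.0
```

Request:
{"fn": "step_arm", "kwargs": {
  "steps": [
    [22,-39,-2,1.8],
    [21,-40,-2,1.8],
    [19,-40,-2,1.8],
    [18,-41,-2,1.8],
    [17,-41,-2,1.8],
    [15,-42,-2,1.8],
    [14,-42,-2,1.8],
    [0,0,0,0]
  ]
}}

```text
time: 2.6
tool_pos: [0.4955, -0.0121, 0.2646]
tool_rot: [0.001, 0.991, -0.132, 0.006]
contact_force: [-0.2, -1.0, 0.3]
gripper_width: 1.001
```

Run:
```python
from h import *
im,d,K,T=grab("wrist"); save("w1.png",im); P=cloud(d,K,T); np.savez("w1.npz",im=im,P=P)
m=(np.hypot(P[...,0]-.558,P[...,1]-.01)<.09)&(P[...,2]>.006)&(P[...,2]<.06)
Q=P[m]; r=cv2.minAreaRect((Q[:,:2]*1000).astype(np.float32)); print(m.sum(),r,np.percentile(Q[:,2],[50,99]))
t=Q[Q[:,2]>.03]; print(cv2.minAreaRect((t[:,:2]*1000).astype(np.float32)))
plan(.558,.009,.10,-15)
```

```text
3051 ((560.13818359375, 4.891059875488281), (43.99510955810547, 115.7525405883789), 74.57061004638672) [0.04094414 0.04519311]
((560.1809692382812, 4.568473815917969), (41.29783630371094, 114.97904968261719), 74.68083953857422)
t 2.65 p [ 0.4946 -0.0138  0.2644] yaw -15.18 tilt 0.63 F [ 0.7 -0.3 -0.3] w 1.0 | turn -0.2 n 4
[13.8, -9.6, 41.1, -0.0]
[13.8, -9.6, 41.1, -0.0]
[13.8, -9.6, 41.1, -0.0]
[13.8, -9.6, 41.1, -0.0]
```

View pics/w1.png

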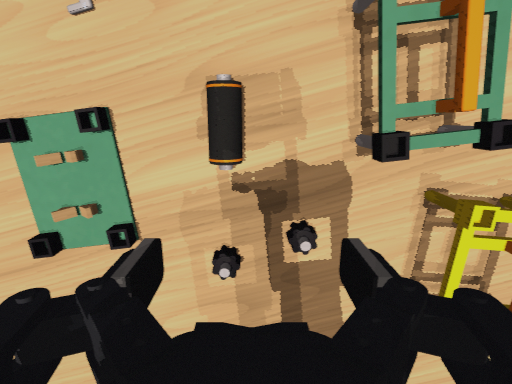

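The wrist view shows the roller at (225,122), unobstructed, and the lower tier at (75,180). The star knobs are at (227,262) and (302,237), clear of the roller. The arm may still have been settling, so I'll measure again at rest.

Run:
```python
from h import *
for k in range(3):
    im,d,K,T=grab("wrist"); P=cloud(d,K,T)
    m=(np.hypot(P[...,0]-.558,P[...,1]-.01)<.09)&(P[...,2]>.006)&(P[...,2]<.06)
    print("roller",cv2.minAreaRect((P[m][:,:2]*1000).astype(np.float32)))
    hsv=cv2.cvtColor(im,cv2.COLOR_RGB2HSV)
    m=(np.hypot(P[...,0]-.535,P[...,1]-.235)<.15)&(((hsv[...,0]>60)&(hsv[...,0]<95)&(hsv[...,1]>60))|(P[...,2]>.02))&(P[...,2]<.035)
    print("lower",cv2.minAreaRect((P[m][:,:2]*1000).astype(np.float32)))
plan(.559,.006,.10,-15.4)
```

```text
roller ((559.8558349609375, 4.705924987792969), (44.09893035888672, 115.85918426513672), 75.05738830566406)
lower ((537.4420776367188, 231.24948120117188), (140.05307006835938, 188.92823791503906), 81.96513366699219)
roller ((559.8541259765625, 4.763393402099609), (43.90177536010742, 115.74370574951172), 75.42259216308594)
lower ((537.3839721679688, 231.302490234375), (140.68759155273438, 188.8050994873047), 81.76348876953125)
roller ((559.8136596679688, 4.787452697753906), (43.938758850097656, 115.67823028564453), 74.94735717773438)
lower ((537.2348022460938, 231.51580810546875), (141.28005981445312, 189.05233764648438), 81.70571899414062)
t 2.8 p [ 0.4936 -0.0167  0.2641] yaw -15.48 tilt 0.63 F [-0.4 -0.5  0.5] w 1.001 | turn -0.1 n 4
[14.2, -9.8, 41.0, -0.0]
[14.3, -9.8, 41.0, -0.0]
[14.3, -9.8, 41.0, -0.0]
[14.3, -9.8, 41.0, -0.0]
```

Request:
{"fn": "step_arm", "kwargs": {
  "steps": [
    [14,-10,30,0],
    [14,-10,30,0],
    [14,-10,30,0],
    [14,-10,30,0],
    [0,0,15,0],
    [0,0,0,0],
    [0,0,0,0]
  ]
}}

```text
time: 3.5
tool_pos: [0.5605, -0.0052, 0.1294]
tool_rot: [0.004, 0.99, -0.143, 0.008]
contact_force: [-0.8, -0.5, 0.4]
gripper_width: 0.998
```

Run:
```python
from h import *
for k in range(2):
    im,d,K,T=grab("wrist"); P=cloud(d,K,T)
    m=(np.hypot(P[...,0]-.558,P[...,1]-.01)<.09)&(P[...,2]>.006)&(P[...,2]<.06)
    print("roller",m.sum(),cv2.minAreaRect((P[m][:,:2]*1000).astype(np.float32)))
    plan(.559,.006,.06,-15.2)
save("w2.png",im)
```

```text
roller 6111 ((559.8123168945312, 5.067478179931641), (44.20307540893555, 116.2037582397461), 74.85641479492188)
t 3.55 p [ 0.5605 -0.0052  0.1296] yaw -16.45 tilt 1.07 F [ 0.3  0.4 -0.4] w 1.001 | turn -1.3 n 2
[-2.3, -5.2, 34.8, -0.6]
[-2.3, -5.2, 34.8, -0.6]
roller 6110 ((559.6805419921875, 5.083335876464844), (44.18104553222656, 116.52010345458984), 74.8970718383789)
t 3.6 p [ 0.561  -0.0049  0.1302] yaw -16.43 tilt 1.14 F [ 0.8 -0.4  1.3] w 0.998 | turn -1.2 n 2
[-2.5, -5.0, 35.1, -0.6]
[-2.4, -5.0, 35.1, -0.6]
```

View pics/w2.png

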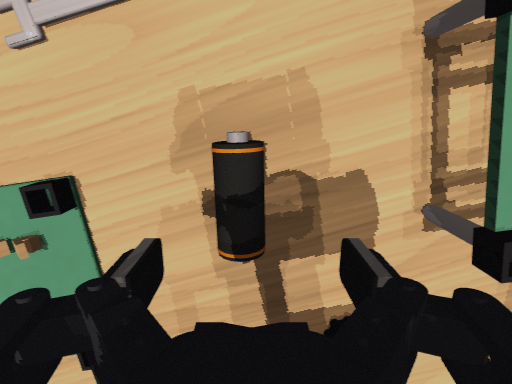

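The roller is at (238,200), between the fingers and about 10 mm off-centre. The tool tilt has grown to about 1° through the fast moves, so I'll go slower from here.

Request:
{"fn": "step_arm", "kwargs": {
  "steps": [
    [-1,-5,18,-0.6],
    [-1,-5,18,-0.6],
    [0,0,18,0],
    [0,0,18,0],
    [0,0,0,0]
  ]
}}

```text
time: 4.1
tool_pos: [0.5689, 0.0028, 0.0678]
tool_rot: [0.004, 0.991, -0.133, 0.019]
contact_force: [0.3, -0.2, -0.3]
gripper_width: 0.999
```

Run:
```python
from h import *
plan(.560,.006,.003,-15.0,step=15); print(yaw(state())[1][:,2])
```

```text
t 4.1 p [0.5689 0.0028 0.0678] yaw -15.27 tilt 2.2 F [ 0.3 -0.2 -0.3] w 0.999 | turn -0.3 n 5
[-1.9, -0.2, 13.0, -0.1]
[-1.9, -0.2, 13.0, -0.1]
[-1.9, -0.2, 13.0, -0.1]
[-1.9, -0.2, 13.0, -0.1]
[-1.9, -0.2, 13.0, -0.1]
[ 0.03641281 -0.01230802 -0.99926104]
```

```bash
python3 - <<'E'
s=open('h.py').read()
a=s.index("    for i in range(n):\n        a=np")
s=s[:a]+'''    print("tool z",M[:,2].round(4))
    for i in range(n):
        e=(M@R.from_euler("z",t*i/n,degrees=True).as_matrix()).T@d*1000/n
        print([round(float(v),1) for v in (*e,t/n)])
'''
open('h.py','w').write(s)
E
python3 -c "
from h import *
plan(.560,.006,.003,-15.0,step=8)"
```

```text
t 4.1 p [0.5689 0.0028 0.0678] yaw -15.27 tilt 2.2 F [ 0.3 -0.2 -0.3] w 0.999 | turn -0.3 n 9
tool z [ 0.0364 -0.0123 -0.9993]
[-1.3, -0.1, 7.2, -0.0]
[-1.3, -0.1, 7.2, -0.0]
[-1.3, -0.1, 7.2, -0.0]
[-1.3, -0.1, 7.2, -0.0]
[-1.3, -0.1, 7.2, -0.0]
[-1.3, -0.1, 7.2, -0.0]
[-1.3, -0.1, 7.2, -0.0]
[-1.3, -0.1, 7.2, -0.0]
[-1.3, -0.1, 7.2, -0.0]
```

Request:
{"fn": "step_arm", "kwargs": {
  "steps": [
    [-1.3,0,7,0],
    [-1.3,0,7,0],
    [-1.3,0,7,0],
    [-1.3,0,7,0],
    [0,0,0,0],
    [0,0,0,0]
  ]
}}

```text
time: 4.7
tool_pos: [0.568, 0.0032, 0.0435]
tool_rot: [0.004, 0.991, -0.133, 0.023]
contact_force: [0.3, 0.6, -0.1]
gripper_width: 0.998
```

```bash
python3 -c "
from h import *
plan(.560,.006,.003,-15.0,step=8)"
```

```text
t 4.7 p [0.568  0.0032 0.0435] yaw -15.29 tilt 2.72 F [ 0.3  0.6 -0.1] w 0.998 | turn -0.3 n 6
tool z [ 0.0456 -0.0135 -0.9989]
[-1.7, -0.1, 6.7, -0.0]
[-1.7, -0.1, 6.7, -0.0]
[-1.7, -0.1, 6.7, -0.0]
[-1.7, -0.1, 6.7, -0.0]
[-1.7, -0.1, 6.7, -0.0]
[-1.7, -0.1, 6.7, -0.0]
```

Request:
{"fn": "step_arm", "kwargs": {
  "steps": [
    [-1.7,0,7,0],
    [-1.7,0,7,0],
    [-1.7,0,7,0],
    [-1.7,0,7,0],
    [-1.7,0,7,0],
    [-1.7,0,6,0],
    [0,0,0,0]
  ]
}}

```text
time: 5.4
tool_pos: [0.5589, 0.0056, -0.0021]
tool_rot: [0.004, 0.991, -0.133, 0.023]
contact_force: [0.6, -0.4, 0.2]
gripper_width: 1.003
```

```bash
python3 -c "
from h import *
plan(.560,.006,.003,-15.0,step=8)"
```

```text
t 5.4 p [ 0.5589  0.0056 -0.0021] yaw -15.29 tilt 2.66 F [ 0.6 -0.4  0.2] w 1.003 | turn -0.3 n 1
tool z [ 0.0444 -0.0134 -0.9989]
[1.2, -0.7, -5.0, -0.3]
```

Request:
{"fn": "step_arm", "kwargs": {
  "steps": [
    [1,-0.5,-5,0],
    [0,0,0,0]
  ]
}}

```text
time: 5.6
tool_pos: [0.5599, 0.0059, 0.0032]
tool_rot: [0.004, 0.991, -0.133, 0.023]
contact_force: [0.5, -0.5, 0.8]
gripper_width: 0.998
```

Request:
{"fn": "step_arm", "kwargs": {
  "steps": [
    [0,0,0,0],
    [0,0,0,0],
    [0,0,0,0],
    [0,0,0,0],
    [0,0,0,0],
    [0,0,0,0],
    [0,0,0,0],
    [0,0,0,0]
  ],
  "claw": 0
}}

```text
time: 6.4
tool_pos: [0.5614, 0.0056, 0.0051]
tool_rot: [0.004, 0.991, -0.133, 0.025]
contact_force: [0.6, 0.5, 0.7]
gripper_width: 0.5
```

```bash
python3 -c "
from h import *
plan(.560,.006,.003,-15.0,step=8)"
```

```text
t 6.4 p [0.5614 0.0056 0.0051] yaw -15.28 tilt 2.85 F [0.6 0.5 0.7] w 0.5 | turn -0.3 n 1
tool z [ 0.0477 -0.014  -0.9988]
[-1.5, 0.0, 2.0, -0.3]
```

Request:
{"fn": "step_arm", "kwargs": {
  "steps": [
    [0,0,-10,0],
    [0,0,-15,0],
    [0,0,-15,0],
    [0,0,-15,0],
    [0,0,-15,0],
    [0,0,-15,0],
    [0,0,-10,0],
    [0,0,0,0]
  ]
}}

```text
time: 7.2
tool_pos: [0.5521, 0.0076, 0.1043]
tool_rot: [0.004, 0.991, -0.133, 0.02]
contact_force: [0.1, -0.6, -4.4]
gripper_width: 0.499
```

```bash
python3 -c "
from h import *
plan(.536,.232,.12,-8.2,step=30)"
```

```text
t 7.2 p [0.5521 0.0076 0.1043] yaw -15.27 tilt 2.38 F [ 0.1 -0.6 -4.4] w 0.499 | turn -7.1 n 8
tool z [ 0.0393 -0.0133 -0.9991]
[-9.2, -26.5, -2.4, -0.9]
[-8.8, -26.7, -2.4, -0.9]
[-8.4, -26.8, -2.4, -0.9]
[-8.0, -26.9, -2.4, -0.9]
[-7.6, -27.1, -2.4, -0.9]
[-7.2, -27.2, -2.4, -0.9]
[-6.7, -27.3, -2.4, -0.9]
[-6.3, -27.4, -2.4, -0.9]
```

Request:
{"fn": "step_arm", "kwargs": {
  "steps": [
    [-9,-26,-2,-0.9],
    [-9,-27,-2,-0.9],
    [-8,-27,-2,-0.9],
    [-8,-27,-2,-0.9],
    [-8,-27,-2,-0.9],
    [-7,-27,-2,-0.9],
    [-7,-27,-2,-0.9],
    [-6,-27,-2,-0.9]
  ]
}}

```text
time: 8.0
tool_pos: [0.5315, 0.2349, 0.1116]
tool_rot: [0.007, 0.997, -0.071, 0.016]
contact_force: [1.1, 0.2, -4.6]
gripper_width: 0.496
```

Request:
{"fn": "step_arm", "kwargs": {
  "steps": [
    [0,0,0,0],
    [0,0,0,0]
  ]
}}

```text
time: 8.2
tool_pos: [0.5298, 0.2378, 0.1102]
tool_rot: [0.007, 0.997, -0.069, 0.014]
contact_force: [0.5, -0.5, -5.1]
gripper_width: 0.499
```

```bash
python3 - <<'E'
from h import *
plan(.536,.232,.12,-8.2,step=30)
for n in ("scene","side","wrist"):
    im,d,K,T=grab(n); save(n+"3.png",im); P=cloud(d,K,T); np.savez(n+"3.npz",im=im,P=P)
    hsv=cv2.cvtColor(im,cv2.COLOR_RGB2HSV); h,s,v=[hsv[...,i].astype(int) for i in range(3)]
    near=np.hypot(P[...,0]-.536,P[...,1]-.234)<.15
    m=near&(((h>60)&(h<95)&(s>60))|(P[...,2]>.02))&(P[...,2]<.036)
    print(n,"lower",m.sum(),cv2.minAreaRect((P[m][:,:2]*1000).astype(np.float32)))
    m=near&(P[...,2]>.09)&(P[...,2]<.165)
    o=m&(h>8)&(h<25)&(s>150); print("bands",o.sum(),P[o].mean(0))
    import numpy as np
    k,l,st,c=cv2.connectedComponentsWithStats(o.astype(np.uint8))
    for i in range(1,k):
        if st[i,4]>4: print(st[i],P[l==i].mean(0).round(4))
E
python3 - <<'E'
import cv2,numpy as np
i=cv2.imread("pics/wrist3.png"); s=cv2.imread("pics/scene3.png")[170:330,250:450]
cv2.imwrite("pics/c3.png",np.hstack([cv2.resize(i,(400,300)),cv2.resize(s,(375,300))]))
E
```

```text
t 8.2 p [0.5298 0.2378 0.1102] yaw -7.9 tilt 1.85 F [ 0.5 -0.5 -5.1] w 0.499 | turn 0.3 n 1
tool z [ 0.0279 -0.0163 -0.9995]
[7.2, 5.0, -9.6, 0.3]
scene lower 2515 ((537.913818359375, 233.26951599121094), (138.3250732421875, 190.36793518066406), 81.89825439453125)
bands 86 [0.56567077 0.23283371 0.14408181]
[320 234  16  15  71] [0.5741 0.2365 0.1427]
side lower 2057 ((535.6918334960938, 234.00918579101562), (138.51480102539062, 190.8727569580078), 81.8651123046875)
bands 60 [0.49311122 0.25288072 0.14353242]
[173 214   2   4   5] [0.5756 0.2516 0.1363]
[190 226  15  15  55] [0.4856 0.253  0.1442]
wrist lower 18940 ((537.0982055664062, 232.30184936523438), (138.8159942626953, 188.4637908935547), 82.00981903076172)
bands 883 [0.57379961 0.23146466 0.14511756]
[200 165 102  15 883] [0.5738 0.2315 0.1451]
```

View pics/c3.png

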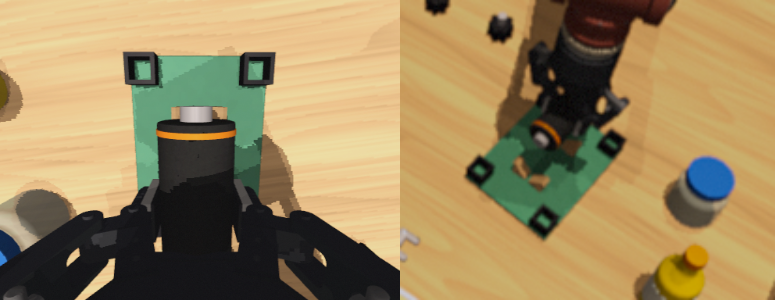

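The left half (wrist) shows the roller held over the tier, its band at (196,135), laterally near the V-blocks. The right half (scene) agrees. The three cameras put the lower tier within about 2 mm of each other. The roller needs about 4.5 mm sideways and 7 mm lengthwise.

Request:
{"fn": "step_arm", "kwargs": {
  "steps": [
    [4,2.5,5,0.2],
    [4,2.5,5,0],
    [0,0,5,0],
    [0,0,5,0],
    [0,0,0,0]
  ]
}}

```text
time: 8.85
tool_pos: [0.5391, 0.2267, 0.0883]
tool_rot: [0.007, 0.997, -0.074, 0.014]
contact_force: [-0.5, 0.4, -4.6]
gripper_width: 0.495
```

```bash
python3 -c "
from h import *
plan(.5375,.2325,.050,-8.1,step=8)"
```

```text
t 8.85 p [0.5391 0.2267 0.0883] yaw -8.5 tilt 1.84 F [-0.5  0.4 -4.6] w 0.495 | turn -0.4 n 5
tool z [ 0.0273 -0.017  -0.9995]
[-0.7, -1.2, 7.6, -0.1]
[-0.7, -1.2, 7.6, -0.1]
[-0.7, -1.2, 7.6, -0.1]
[-0.7, -1.2, 7.6, -0.1]
[-0.7, -1.2, 7.6, -0.1]
```

Request:
{"fn": "step_arm", "kwargs": {
  "steps": [
    [-0.7,-2,7,-0.1],
    [-0.7,-2,7,-0.1],
    [-0.7,-1,7,-0.1],
    [0,0,7,0],
    [0,0,5,0],
    [0,0,0,0],
    [0,0,0,0]
  ]
}}

```text
time: 9.55
tool_pos: [0.5379, 0.2322, 0.0514]
tool_rot: [0.008, 0.997, -0.071, 0.014]
contact_force: [0.3, 0.2, -4.3]
gripper_width: 0.497
```

Run:
```python
from h import *
plan(.5375,.2325,.035,-8.1,step=5)
im,d,K,T=grab("wrist"); P=cloud(d,K,T); np.savez("w4.npz",im=im,P=P); save("w4.png",im)
hsv=cv2.cvtColor(im,cv2.COLOR_RGB2HSV); h,s,v=[hsv[...,i].astype(int) for i in range(3)]
near=np.hypot(P[...,0]-.536,P[...,1]-.234)<.15
m=near&(((h>60)&(h<95)&(s>60))|(P[...,2]>.02))&(P[...,2]<.036)
r=cv2.minAreaRect((P[m][:,:2]*1000).astype(np.float32)); print(m.sum(),r)
o=near&(P[...,2]>.04)&(h>8)&(h<25)&(s>150); q=P[o].mean(0)*1000; print(q)
a=np.radians(-8.1); print("lateral",(q[:2]-r[0])@[-np.sin(a),np.cos(a)],"along",(q[:2]-r[0])@[np.cos(a),np.sin(a)])
```

```text
t 9.55 p [0.5379 0.2322 0.0514] yaw -8.12 tilt 1.78 F [ 0.3  0.2 -4.3] w 0.497 | turn -0.0 n 4
tool z [ 0.0259 -0.0172 -0.9995]
[-0.2, -0.1, 4.1, -0.0]
[-0.2, -0.1, 4.1, -0.0]
[-0.2, -0.1, 4.1, -0.0]
[-0.2, -0.1, 4.1, -0.0]
30294 ((544.266357421875, 231.37844848632812), (138.9139404296875, 174.19589233398438), 81.92710876464844)
[581.73541154 226.58737484  86.10181953]
lateral 0.5361596255208666 along 37.77031818741823
```

View pics/w4.png

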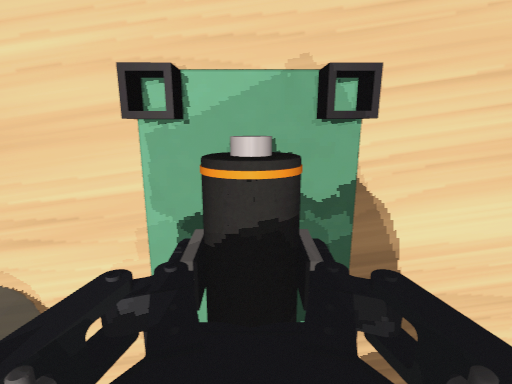

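The roller's band is at (251,173), midway between the sockets at (150,90) and (350,90). The lateral error is about 0.5 mm, so I'll lower it.

Request:
{"fn": "step_arm", "kwargs": {
  "steps": [
    [0,0,4,0],
    [0,0,4,0],
    [0,0,4,0],
    [0,0,3,0],
    [0,0,3,0],
    [0,0,0,0]
  ]
}}

```text
time: 10.2
tool_pos: [0.5392, 0.2319, 0.0329]
tool_rot: [0.007, 0.997, -0.071, 0.014]
contact_force: [0.6, 0.9, -3.9]
gripper_width: 0.494
```

```bash
python3 -c "
from h import *
plan(.5375,.2325,.025,-8.1,step=3)"
```

```text
t 10.2 p [0.5392 0.2319 0.0329] yaw -8.14 tilt 1.85 F [ 0.6  0.9 -3.9] w 0.494 | turn -0.0 n 3
tool z [ 0.0277 -0.0167 -0.9995]
[-0.7, -0.1, 2.6, -0.0]
[-0.7, -0.1, 2.6, -0.0]
[-0.7, -0.1, 2.6, -0.0]
```

Request:
{"fn": "step_arm", "kwargs": {
  "steps": [
    [-0.5,0,2,0],
    [-0.5,0,2,0],
    [0,0,2,0],
    [0,0,0,0]
  ]
}}

```text
time: 10.6
tool_pos: [0.5384, 0.232, 0.0265]
tool_rot: [0.007, 0.997, -0.071, 0.014]
contact_force: [-0.5, -0.9, -3.6]
gripper_width: 0.497
```

Request:
{"fn": "step_arm", "kwargs": {
  "steps": [
    [0,0,1.5,0],
    [0,0,1,0],
    [0,0,0,0]
  ]
}}

```text
time: 10.9
tool_pos: [0.5388, 0.232, 0.0257]
tool_rot: [0.008, 0.997, -0.071, 0.014]
contact_force: [-0.8, -2.0, -2.1]
gripper_width: 0.49
```

Touching: the load is coming off and z matches the predicted 25 mm. One more nudge down, then release.

Request:
{"fn": "step_arm", "kwargs": {
  "steps": [
    [0,0,1.5,0],
    [0,0,0,0]
  ]
}}

```text
time: 11.1
tool_pos: [0.539, 0.232, 0.0256]
tool_rot: [0.008, 0.997, -0.071, 0.014]
contact_force: [-3.1, -2.0, -1.3]
gripper_width: 0.494
```

Request:
{"fn": "step_arm", "kwargs": {
  "steps": [
    [0,0,0,0],
    [0,0,0,0],
    [0,0,0,0],
    [0,0,0,0],
    [0,0,0,0],
    [0,0,0,0],
    [0,0,0,0],
    [0,0,0,0]
  ],
  "claw": 100
}}

```text
time: 11.9
tool_pos: [0.5423, 0.2331, 0.0274]
tool_rot: [0.006, 0.997, -0.071, 0.018]
contact_force: [-0.3, -0.3, -0.1]
gripper_width: 1.003
```

Request:
{"fn": "step_arm", "kwargs": {
  "steps": [
    [0,0,-8,0],
    [0,0,-10,0],
    [0,0,-15,0],
    [0,0,-20,0],
    [0,0,-25,0],
    [0,0,-25,0],
    [0,0,-25,0],
    [0,0,-25,0]
  ]
}}

```text
time: 12.7
tool_pos: [0.5349, 0.235, 0.1898]
tool_rot: [0.006, 0.997, -0.071, 0.017]
contact_force: [0.6, -0.1, -0.6]
gripper_width: 1.0
```

Request:
{"fn": "step_arm", "kwargs": {
  "steps": [
    [-10,0,-20,0],
    [-20,0,-10,0],
    [-25,0,0,0],
    [-20,0,0,0],
    [-10,0,0,0],
    [0,0,0,0],
    [0,0,0,0]
  ]
}}

```text
time: 13.4
tool_pos: [0.4515, 0.2493, 0.2357]
tool_rot: [0.001, 0.997, -0.071, 0.029]
contact_force: [-0.6, -0.3, -0.1]
gripper_width: 1.008
```

```bash
cat >> h.py <<'E'
def rollerchk(n):
    im,d,K,T=grab(n); P=cloud(d,K,T)
    hsv=cv2.cvtColor(im,cv2.COLOR_RGB2HSV); h,s,v=[hsv[...,i].astype(int) for i in range(3)]
    near=np.hypot(P[...,0]-.536,P[...,1]-.234)<.15
    m=near&(((h>60)&(h<95)&(s>60))|(P[...,2]>.02))&(P[...,2]<.036)
    print(n,"lower",m.sum(),cv2.minAreaRect((P[m][:,:2]*1000).astype(np.float32)))
    m=near&(P[...,2]>.04)&(P[...,2]<.08)
    if m.sum()>10: print("roller",m.sum(),cv2.minAreaRect((P[m][:,:2]*1000).astype(np.float32)),np.percentile(P[m][:,2],[50,97]))
    return im,P
E
python3 - <<'E'
from h import *
plan(.53,.0,.25,-8.1,step=40)
for n in ("scene","side","wrist"): im,P=rollerchk(n)
save("w5.png",im)
E
```

```text
t 13.4 p [0.4515 0.2493 0.2357] yaw -8.2 tilt 3.33 F [-0.6 -0.3 -0.1] w 1.008 | turn -0.1 n 7
tool z [ 0.0577 -0.0067 -0.9983]
[16.3, 33.6, -1.2, -0.0]
[16.3, 33.6, -1.2, -0.0]
[16.3, 33.7, -1.2, -0.0]
[16.2, 33.7, -1.2, -0.0]
[16.2, 33.7, -1.2, -0.0]
[16.2, 33.7, -1.2, -0.0]
[16.2, 33.7, -1.2, -0.0]
scene lower 2534 ((538.50732421875, 233.2083740234375), (138.36036682128906, 190.16220092773438), 81.90727996826172)
roller 662 ((542.918212890625, 233.83135986328125), (42.5566520690918, 109.62865447998047), 81.84292602539062) [0.05998446 0.06583529]
side lower 1958 ((536.1759033203125, 233.9232635498047), (140.23306274414062, 190.4787139892578), 82.19660186767578)
roller 552 ((533.0206909179688, 235.15162658691406), (42.93434524536133, 109.2201156616211), 82.45140075683594) [0.05953561 0.06575232]
wrist lower 14526 ((537.0675048828125, 232.06008911132812), (138.8606414794922, 188.83888244628906), 81.94723510742188)
roller 4107 ((538.4835205078125, 231.6376953125), (44.11262893676758, 115.83307647705078), 81.78462219238281) [0.06111548 0.0648035 ]
```

View pics/w5.png

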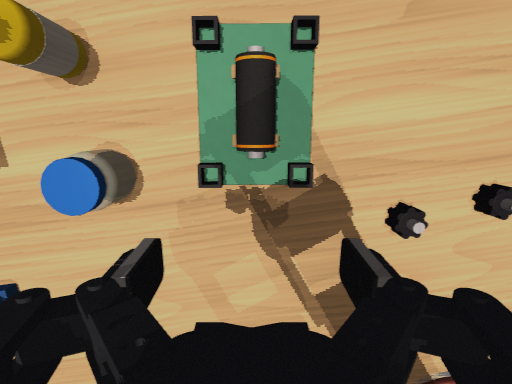

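The wrist view shows the roller seated in both V-blocks at (256,102), aligned to within 0.2° and about 1.5 mm off lengthwise, with its top at 64 mm. Next is the upper tier.

Request:
{"fn": "step_arm", "kwargs": {
  "steps": [
    [2,15,-2,0],
    [3,25,-2,0],
    [3,30,-2,0],
    [3,33,-2,0],
    [3,33,-2,0],
    [3,33,-2,0],
    [3,33,-2,0],
    [3,33,-2,0]
  ]
}}

```text
time: 14.35
tool_pos: [0.44, 0.0012, 0.2511]
tool_rot: [0.004, 0.997, -0.07, 0.026]
contact_force: [1.0, -0.0, -0.5]
gripper_width: 1.001
```

Request:
{"fn": "step_arm", "kwargs": {
  "steps": [
    [5,33,0,0],
    [5,33,0,0],
    [5,33,0,0],
    [5,33,0,0],
    [5,30,0,0],
    [5,20,0,0],
    [0,10,0,0],
    [0,0,0,0]
  ]
}}

```text
time: 15.15
tool_pos: [0.4369, -0.2121, 0.2537]
tool_rot: [0.005, 0.997, -0.077, 0.025]
contact_force: [0.3, 1.1, -0.1]
gripper_width: 1.001
```

Request:
{"fn": "step_arm", "kwargs": {
  "steps": [
    [0,0,0,0],
    [0,0,0,0],
    [0,0,0,0]
  ]
}}

```text
time: 15.45
tool_pos: [0.4365, -0.2105, 0.2534]
tool_rot: [0.005, 0.997, -0.076, 0.025]
contact_force: [0.6, 0.4, 0.1]
gripper_width: 1.0
```

```bash
cat >> h.py <<'E'
def upper(n):
    im,d,K,T=grab(n); P=cloud(d,K,T)
    hsv=cv2.cvtColor(im,cv2.COLOR_RGB2HSV); h,s,v=[hsv[...,i].astype(int) for i in range(3)]
    near=np.hypot(P[...,0]-.56,P[...,1]+.225)<.15
    f=lambda Q:[np.round(t,1) for t in cv2.minAreaRect((Q[:,:2]*1000).astype(np.float32))]
    m=near&(P[...,2]>.083)&(P[...,2]<.109)&(((h>60)&(h<95)&(s>60))|(v<60)); print(n,"deck",m.sum(),f(P[m]))
    m=near&(P[...,2]>.1265)&(P[...,2]<.14)&(h<25)&(s>120); print("bar",m.sum(),m.sum()>5 and f(P[m]),m.sum()>5 and np.median(P[m],0).round(4))
    return im,P
E
python3 - <<'E'
from h import *
plan(.56,-.225,.18,-8.1,step=25)
im,P=upper("wrist"); save("w6.png",im)
upper("scene");upper("side")
E
```

```text
t 15.45 p [ 0.4365 -0.2105  0.2534] yaw -8.74 tilt 2.86 F [0.6 0.4 0.1] w 1.0 | turn -0.6 n 6
tool z [ 0.0482 -0.0128 -0.9988]
[20.1, -0.8, 13.2, -0.1]
[20.1, -0.8, 13.2, -0.1]
[20.1, -0.7, 13.2, -0.1]
[20.1, -0.7, 13.2, -0.1]
[20.1, -0.7, 13.2, -0.1]
[20.1, -0.6, 13.2, -0.1]
wrist deck 9006 [array([ 541.6, -226.1]), array([136.5, 145.3]), np.float64(81.5)]
bar 1761 [array([ 555.5, -229. ]), array([13.3, 86.6]), np.float64(81.5)] [ 0.5569 -0.2293  0.1302]
scene deck 1104 [array([ 564.5, -227.6]), array([139.4, 189.4]), np.float64(81.1)]
bar 155 [array([ 562.7, -228.1]), array([17.2, 99.3]), np.float64(80.8)] [ 0.5634 -0.2273  0.1297]
side deck 541 [array([ 561. , -227.1]), array([139.4, 190.4]), np.float64(81.1)]
bar 92 [array([ 561.6, -227.3]), array([ 19. , 103.8]), np.float64(81.7)] [ 0.5577 -0.2262  0.1299]
```

View pics/w6.png

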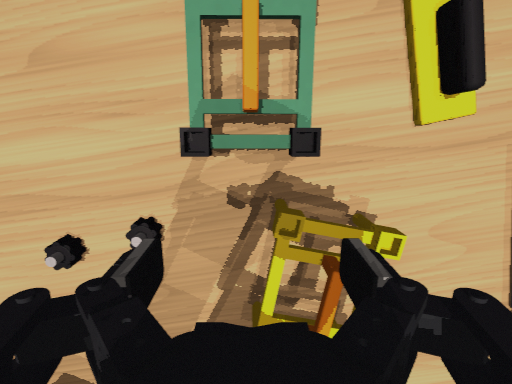

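The upper tier's handle bar is at (250,55), and the yellow decoy sits under the gripper, with clearance. I'll move over the handle.

Request:
{"fn": "step_arm", "kwargs": {
  "steps": [
    [15,0,4,0],
    [20,0,6,0],
    [20,0,8,0],
    [20,0,8,0],
    [20,0,8,0],
    [12,0,6,0],
    [6,0,0,0],
    [0,0,0,0]
  ]
}}

```text
time: 16.4
tool_pos: [0.5556, -0.2256, 0.2193]
tool_rot: [0.005, 0.997, -0.074, 0.026]
contact_force: [-0.4, -0.3, 0.7]
gripper_width: 1.0
```

Request:
{"fn": "step_arm", "kwargs": {
  "steps": [
    [0,0,0,0],
    [0,0,0,0]
  ]
}}

```text
time: 16.6
tool_pos: [0.5552, -0.2253, 0.22]
tool_rot: [0.005, 0.997, -0.073, 0.026]
contact_force: [-0.3, -0.4, -0.7]
gripper_width: 1.002
```

Run:
```python
from h import *
plan(.5625,-.228,.15,-8.7,step=12)
im,P=upper("wrist"); save("w7.png",im)
```

```text
t 16.6 p [ 0.5552 -0.2253  0.22  ] yaw -8.42 tilt 3.02 F [-0.3 -0.4 -0.7] w 1.002 | turn 0.3 n 6
tool z [ 0.0505 -0.0147 -0.9986]
[0.7, 0.2, 11.7, 0.0]
[0.7, 0.2, 11.7, 0.0]
[0.7, 0.2, 11.7, 0.0]
[0.7, 0.2, 11.7, 0.0]
[0.7, 0.2, 11.7, 0.0]
[0.7, 0.2, 11.7, 0.0]
wrist deck 13501 [array([ 562.3, -229.8]), array([137. , 187.7]), np.float64(81.2)]
bar 1997 [array([ 562.6, -230.5]), array([ 13.3, 101.1]), np.float64(81.3)] [ 0.5663 -0.2306  0.13  ]
```

Request:
{"fn": "step_arm", "kwargs": {
  "steps": [
    [1,0.5,10,0.1],
    [1,0.5,13,0.1],
    [1,0.5,13,0.1],
    [1,0.5,13,0],
    [1,0,13,0],
    [1,0,13,0],
    [0,0,10,0],
    [0,0,0,0]
  ]
}}

```text
time: 17.45
tool_pos: [0.5637, -0.2293, 0.126]
tool_rot: [0.005, 0.997, -0.077, 0.024]
contact_force: [-0.3, -0.6, -0.9]
gripper_width: 1.0
```

Run:
```python
from h import *
plan(.5635,-.229,.104,-8.7,step=6)
```

```text
t 17.45 p [ 0.5637 -0.2293  0.126 ] yaw -8.8 tilt 2.83 F [-0.3 -0.6 -0.9] w 1.0 | turn -0.1 n 4
tool z [ 0.0476 -0.0132 -0.9988]
[-0.3, -0.1, 5.5, -0.0]
[-0.3, -0.1, 5.5, -0.0]
[-0.3, -0.1, 5.5, -0.0]
[-0.3, -0.1, 5.5, -0.0]
```

Request:
{"fn": "step_arm", "kwargs": {
  "steps": [
    [-0.5,0,5,0],
    [-0.5,0,5,0],
    [-0.5,0,5,0],
    [-0.5,0,4,0],
    [0,0,0,0]
  ]
}}

```text
time: 17.95
tool_pos: [0.5635, -0.2297, 0.1068]
tool_rot: [0.005, 0.997, -0.077, 0.025]
contact_force: [0.5, 0.3, -1.2]
gripper_width: 1.002
```

Request:
{"fn": "step_arm", "kwargs": {
  "steps": [
    [0,0,0,0],
    [0,0,0,0],
    [0,0,0,0],
    [0,0,0,0],
    [0,0,0,0],
    [0,0,0,0]
  ],
  "claw": 60
}}

```text
time: 18.55
tool_pos: [0.5643, -0.2302, 0.1082]
tool_rot: [0.006, 0.997, -0.077, 0.027]
contact_force: [0.5, -0.2, 1.0]
gripper_width: 0.601
```

Run:
```python
from h import *
plan(.5635,-.229,.104,-8.7,step=6)
```

```text
t 18.55 p [ 0.5643 -0.2302  0.1082] yaw -8.79 tilt 3.12 F [ 0.5 -0.2  1. ] w 0.601 | turn -0.1 n 1
tool z [ 0.0521 -0.0157 -0.9985]
[-1.2, -1.1, 4.2, -0.1]
```

Request:
{"fn": "step_arm", "kwargs": {
  "steps": [
    [-0.5,-0.5,4.5,0],
    [0,0,0,0]
  ]
}}

```text
time: 18.75
tool_pos: [0.5641, -0.2297, 0.1035]
tool_rot: [0.006, 0.997, -0.077, 0.027]
contact_force: [0.4, -0.1, 0.1]
gripper_width: 0.599
```

Request:
{"fn": "step_arm", "kwargs": {
  "steps": [
    [0,0,0,0],
    [0,0,0,0],
    [0,0,0,0],
    [0,0,0,0],
    [0,0,0,0],
    [0,0,0,0],
    [0,0,0,0]
  ],
  "claw": 0
}}

```text
time: 19.45
tool_pos: [0.564, -0.2301, 0.1032]
tool_rot: [0.006, 0.997, -0.077, 0.027]
contact_force: [0.0, -1.1, 0.2]
gripper_width: 0.151
```

Run:
```python
from h import *
plan(.5635,-.229,.20,-8.7,step=15)
upper("wrist")
```

```text
t 19.45 p [ 0.564  -0.2301  0.1032] yaw -8.81 tilt 3.12 F [ 0.  -1.1  0.2] w 0.151 | turn -0.1 n 7
tool z [ 0.052  -0.0162 -0.9985]
[0.7, -0.0, -13.8, -0.0]
[0.7, -0.0, -13.8, -0.0]
[0.7, -0.0, -13.8, -0.0]
[0.7, -0.0, -13.8, -0.0]
[0.7, -0.0, -13.8, -0.0]
[0.7, -0.0, -13.8, -0.0]
[0.7, -0.0, -13.8, -0.0]
wrist deck 22467 [array([ 583.4, -233.2]), array([137.8, 146. ]), np.float64(81.3)]
bar 5480 [array([ 573.3, -238. ]), array([27.1, 79. ]), np.float64(81.9)] [ 0.5785 -0.2321  0.1301]
```

Request:
{"fn": "step_arm", "kwargs": {
  "steps": [
    [0,0,-6,0],
    [0.5,0,-10,0],
    [0.5,0,-14,0],
    [0.5,0,-14,0],
    [0.5,0,-14,0],
    [0.5,0,-14,0],
    [0,0,-10,0],
    [0,0,0,0]
  ]
}}

```text
time: 20.3
tool_pos: [0.5607, -0.2278, 0.1908]
tool_rot: [0.005, 0.997, -0.077, 0.025]
contact_force: [0.6, 0.2, -4.6]
gripper_width: 0.152
```

Run:
```python
from h import *
plan(.537,.233,.20,-8.1,step=30)
```

```text
t 20.3 p [ 0.5607 -0.2278  0.1908] yaw -8.79 tilt 2.9 F [ 0.6  0.2 -4.6] w 0.152 | turn -0.7 n 16
tool z [ 0.0486 -0.014  -0.9987]
[-5.8, -28.2, -1.0, -0.0]
[-5.8, -28.2, -1.0, -0.0]
[-5.8, -28.2, -1.0, -0.0]
[-5.8, -28.2, -1.0, -0.0]
[-5.7, -28.2, -1.0, -0.0]
[-5.7, -28.3, -1.0, -0.0]
[-5.7, -28.3, -1.0, -0.0]
[-5.7, -28.3, -1.0, -0.0]
[-5.7, -28.3, -1.0, -0.0]
[-5.6, -28.3, -1.0, -0.0]
[-5.6, -28.3, -1.0, -0.0]
[-5.6, -28.3, -1.0, -0.0]
[-5.6, -28.3, -1.0, -0.0]
[-5.6, -28.3, -1.0, -0.0]
[-5.5, -28.3, -1.0, -0.0]
[-5.5, -28.3, -1.0, -0.0]
```

Request:
{"fn": "step_arm", "kwargs": {
  "steps": [
    [-2,-8,-1,0],
    [-4,-15,-1,0],
    [-5,-22,-1,0],
    [-5,-26,-1,0],
    [-5,-26,-1,0],
    [-5,-26,-1,0],
    [-5,-26,-1,0],
    [-5,-26,-1,0]
  ]
}}

```text
time: 21.1
tool_pos: [0.5461, -0.0374, 0.1902]
tool_rot: [0.002, 0.997, -0.078, 0.019]
contact_force: [-0.6, -0.1, -4.7]
gripper_width: 0.15
```

Request:
{"fn": "step_arm", "kwargs": {
  "steps": [
    [-5,-26,-1,0],
    [-5,-26,-1,0],
    [-5,-26,-1,0],
    [-5,-26,-1,0],
    [-5,-26,-1,0],
    [-4,-22,-1,0],
    [-3,-16,0,0],
    [-1,-8,0,0]
  ]
}}

```text
time: 21.9
tool_pos: [0.5283, 0.1602, 0.1865]
tool_rot: [0.001, 0.997, -0.074, 0.011]
contact_force: [-0.0, 0.2, -3.9]
gripper_width: 0.151
```

Request:
{"fn": "step_arm", "kwargs": {
  "steps": [
    [0,0,0,0],
    [0,0,0,0]
  ]
}}

```text
time: 22.1
tool_pos: [0.5267, 0.1615, 0.1851]
tool_rot: [0.001, 0.997, -0.072, 0.01]
contact_force: [1.2, -0.4, -5.2]
gripper_width: 0.149
```

Run:
```python
from h import *
plan(.537,.233,.20,-8.1,step=15)
```

```text
t 22.1 p [0.5267 0.1615 0.1851] yaw -8.31 tilt 1.17 F [ 1.2 -0.4 -5.2] w 0.149 | turn -0.2 n 5
tool z [ 0.02   -0.0038 -0.9998]
[0.0, -14.4, -3.0, -0.0]
[0.0, -14.4, -3.0, -0.0]
[0.0, -14.4, -3.0, -0.0]
[0.1, -14.4, -3.0, -0.0]
[0.1, -14.4, -3.0, -0.0]
```

Request:
{"fn": "step_arm", "kwargs": {
  "steps": [
    [0,-8,0,0],
    [0,-14,-1,0],
    [0,-16,-1,0],
    [0,-16,0,0],
    [0,-10,0,0],
    [0,-5,0,0],
    [0,0,0,0],
    [0,0,0,0]
  ]
}}

```text
time: 22.9
tool_pos: [0.5382, 0.2349, 0.1869]
tool_rot: [0.001, 0.997, -0.073, 0.01]
contact_force: [-0.7, 0.1, -5.6]
gripper_width: 0.156
```

```bash
cat >> h.py <<'E'
def fit(n,c=(.537,.232),zo=.19,show=True):
    """lower rect, upper deck rect + plane, handle = expected z offset"""
    im,d,K,T=grab(n); P=cloud(d,K,T); s=state(); tz=s["tool_pos"][2]
    hsv=cv2.cvtColor(im,cv2.COLOR_RGB2HSV); h,sa,v=[hsv[...,i].astype(int) for i in range(3)]
    near=np.hypot(P[...,0]-c[0],P[...,1]-c[1])<.15
    g=(h>60)&(h<95)&(sa>60)
    f=lambda Q:[np.round(t,1) for t in cv2.minAreaRect((Q[:,:2]*1000).astype(np.float32))] if len(Q)>5 else None
    m=near&(P[...,2]<.036)&(g|((P[...,2]>.02)&(v<70))); print(n,"lower",m.sum(),f(P[m]))
    # deck top lies 33 mm below the bar centre; TCP 19 below it at the grip
    m=near&g&(abs(P[...,2]-(tz-.0135))<.007); Q=P[m]
    m2=near&(g|(v<60))&(P[...,2]>tz-.022)&(P[...,2]<tz+.007)
    if len(Q)>20:
        A=np.c_[Q[:,:2]-np.mean(Q[:,:2],0),np.ones(len(Q))]; k=np.linalg.lstsq(A,Q[:,2],rcond=None)[0]
        print("  deck",len(Q),f(Q),"with cups",f(P[m2]),"slope x,y",k[:2].round(3),"z",k[2].round(4))
    return im,P
E
python3 - <<'E'
from h import *
plan(.537,.233,.15,-8.1,step=10)
for n in("scene","side","wrist"): im,P=fit(n); save(n+"8.png",im)
a=cv2.imread("pics/wrist8.png");b=cv2.imread("pics/scene8.png")[150:330,240:450]; 
cv2.imwrite("pics/c8.png",np.hstack([cv2.resize(a,(400,300)),cv2.resize(b,(350,300))]))
E
```

```text
t 22.9 p [0.5382 0.2349 0.1869] yaw -8.43 tilt 1.16 F [-0.7  0.1 -5.6] w 0.156 | turn -0.3 n 4
tool z [ 0.0198 -0.004  -0.9998]
[-0.4, 0.5, 9.2, -0.1]
[-0.4, 0.5, 9.2, -0.1]
[-0.4, 0.5, 9.2, -0.1]
[-0.4, 0.5, 9.2, -0.1]
scene lower 1795 [array([539.4, 233.3]), array([137.6, 188.2]), np.float64(81.8)]
  deck 955 [array([547.4, 238.7]), array([130.2, 170.4]), np.float64(81.7)] with cups [array([539. , 236.9]), array([136.1, 188. ]), np.float64(81.7)] slope x,y [-0.032  0.005] z 0.1727
side lower 1645 [array([534.6, 233.5]), array([139.8, 187.8]), np.float64(82.1)]
  deck 697 [array([529.5, 240.9]), array([126.2, 181.5]), np.float64(79.4)] with cups [array([534.7, 238.2]), array([135.5, 190.7]), np.float64(81.5)] slope x,y [-0.024  0.002] z 0.1742
wrist lower 9487 [array([529.2, 233.6]), array([138.2, 171.1]), np.float64(81.8)]
  deck 16784 [array([554. , 232.3]), array([124.4, 138.7]), np.float64(81.4)] with cups [array([557.6, 231.5]), array([138.2, 146. ]), np.float64(81.6)] slope x,y [-0.027  0.007] z 0.1722
```

View pics/c8.png

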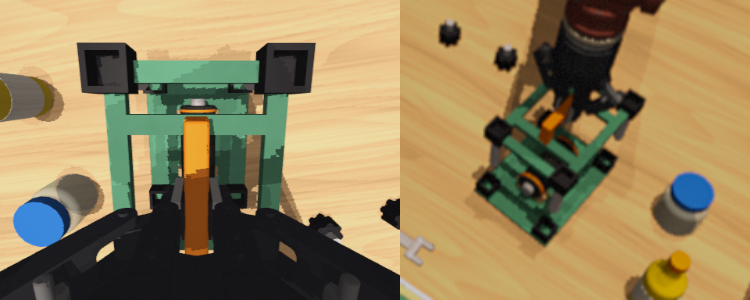

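The tier hangs over the lower one, lateral error about +2 to +4 mm in y, pitched about 0.028 rad (front down). I'll descend to just above the sockets, correct, and measure again.

Request:
{"fn": "step_arm", "kwargs": {
  "steps": [
    [0,1,5,0],
    [0,1,7,0],
    [0,0,7,0],
    [0,0,7,0],
    [0,0,5,0],
    [0,0,0,0],
    [0,0,0,0]
  ]
}}

```text
time: 23.75
tool_pos: [0.5378, 0.2304, 0.1518]
tool_rot: [0.002, 0.997, -0.075, 0.009]
contact_force: [-0.1, 0.2, -4.9]
gripper_width: 0.152
```

Run:
```python
from h import *
plan(.537,.2322,.145,-8.1,step=10)
for n in("scene","side","wrist"): im,P=fit(n); save(n+"9.png",im)
```

```text
t 23.75 p [0.5378 0.2304 0.1518] yaw -8.6 tilt 1.05 F [-0.1  0.2 -4.9] w 0.152 | turn -0.5 n 1
tool z [ 0.0177 -0.0049 -0.9998]
[-1.2, -1.7, 6.8, -0.5]
scene lower 1631 [array([538.7, 233.3]), array([138.2, 189. ]), np.float64(81.9)]
  deck 875 [array([551.7, 230.4]), array([131. , 163.4]), np.float64(83.7)] with cups [array([538.6, 232.6]), array([137. , 188.3]), np.float64(81.1)] slope x,y [-0.036  0.002] z 0.1375
side lower 1541 [array([534.3, 235.1]), array([139.4, 189.6]), np.float64(82.7)]
  deck 703 [array([529.1, 236.5]), array([125.4, 179.5]), np.float64(79.0)] with cups [array([534.6, 233.8]), array([136.3, 189.3]), np.float64(81.6)] slope x,y [-0.023 -0.002] z 0.1392
wrist lower 11110 [array([530.2, 233.2]), array([138.3, 166.5]), np.float64(81.9)]
  deck 16743 [array([553.7, 225.8]), array([130.3, 140.5]), np.float64(83.3)] with cups [array([557.1, 227.5]), array([138.1, 146.3]), np.float64(81.5)] slope x,y [-0.029  0.006] z 0.1374
```

Request:
{"fn": "step_arm", "kwargs": {
  "steps": [
    [1,-1,0,-0.4],
    [0,0,0,0],
    [0,0,0,0]
  ]
}}

```text
time: 24.2
tool_pos: [0.5399, 0.2318, 0.1536]
tool_rot: [0.001, 0.997, -0.071, 0.01]
contact_force: [-0.1, 0.0, -4.9]
gripper_width: 0.15
```

Run:
```python
from h import *
plan(.5395,.2322,.14,-8.1,step=10)
```

```text
t 24.2 p [0.5399 0.2318 0.1536] yaw -8.15 tilt 1.2 F [-0.1  0.  -4.9] w 0.15 | turn -0.0 n 2
tool z [ 0.0206 -0.0041 -0.9998]
[-0.4, -0.2, 6.8, -0.0]
[-0.4, -0.2, 6.8, -0.0]
```

Request:
{"fn": "step_arm", "kwargs": {
  "steps": [
    [-0.3,0,4,0],
    [-0.3,0,4,0],
    [-0.3,0,3,0],
    [0,0,0,0],
    [0,0,0,0]
  ]
}}

```text
time: 24.7
tool_pos: [0.5391, 0.2318, 0.1414]
tool_rot: [0.001, 0.997, -0.071, 0.01]
contact_force: [-0.6, -0.6, -5.0]
gripper_width: 0.15
```

Run:
```python
from h import *
plan(.539,.2322,.13,-8.1,step=4)
for n in("scene","side","wrist"): im,P=fit(n); save(n+"10.png",im)
a=cv2.imread("pics/side10.png")[180:330,120:270];b=cv2.imread("pics/scene10.png")[180:330,260:410]
cv2.imwrite("pics/c10.png",np.hstack([cv2.resize(a,(400,400),interpolation=2),cv2.resize(b,(400,400),interpolation=2)]))
```

```text
t 24.7 p [0.5391 0.2318 0.1414] yaw -8.14 tilt 1.18 F [-0.6 -0.6 -5. ] w 0.15 | turn -0.0 n 3
tool z [ 0.0202 -0.0042 -0.9998]
[-0.1, -0.1, 3.8, -0.0]
[-0.1, -0.1, 3.8, -0.0]
[-0.1, -0.1, 3.8, -0.0]
scene lower 1525 [array([540. , 233.1]), array([138.2, 187.2]), np.float64(82.0)]
  deck 882 [array([542.2, 234. ]), array([128.4, 183.5]), np.float64(84.6)] with cups [array([540.1, 234.1]), array([136. , 188.1]), np.float64(81.7)] slope x,y [-0.029  0.007] z 0.1271
side lower 1440 [array([534.4, 234.6]), array([138.6, 188.9]), np.float64(82.1)]
  deck 719 [array([530.5, 238.1]), array([125.8, 182.1]), np.float64(79.6)] with cups [array([535.1, 235. ]), array([136.5, 190. ]), np.float64(82.2)] slope x,y [-0.022 -0.002] z 0.1287
wrist lower 11767 [array([532. , 232.9]), array([138.5, 163.8]), np.float64(81.8)]
  deck 16782 [array([554.6, 229.5]), array([124.2, 139.1]), np.float64(81.8)] with cups [array([558.3, 229. ]), array([137.8, 146.7]), np.float64(81.8)] slope x,y [-0.026  0.006] z 0.1269
```

View pics/c10.png

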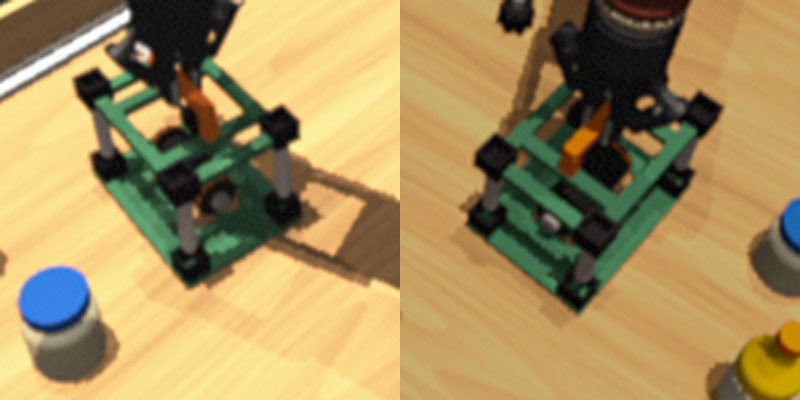

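Both views show all four posts standing over their sockets. Lateral errors are below 1 mm and yaw agrees. I'll lower gently.

Request:
{"fn": "step_arm", "kwargs": {
  "steps": [
    [0,0,3,0],
    [0,0,3,0],
    [0,0,3,0],
    [0,0,0,0]
  ]
}}

```text
time: 25.25
tool_pos: [0.5396, 0.2319, 0.1322]
tool_rot: [0.001, 0.997, -0.071, 0.011]
contact_force: [-1.2, -0.1, -4.8]
gripper_width: 0.149
```

Request:
{"fn": "step_arm", "kwargs": {
  "steps": [
    [0,0,3,0],
    [0,0,2,0],
    [0,0,0,0]
  ]
}}

```text
time: 25.55
tool_pos: [0.5397, 0.2318, 0.1266]
tool_rot: [0.001, 0.997, -0.071, 0.011]
contact_force: [-0.9, -0.2, -4.1]
gripper_width: 0.15
```

Run:
```python
from h import *
plan(.538,.2322,.115,-8.1,step=4)
for n in("scene","wrist"): im,P=fit(n)
```

```text
t 25.55 p [0.5397 0.2318 0.1266] yaw -8.15 tilt 1.22 F [-0.9 -0.2 -4.1] w 0.15 | turn -0.0 n 3
tool z [ 0.021  -0.0039 -0.9998]
[-0.7, -0.0, 3.9, -0.0]
[-0.7, -0.0, 3.9, -0.0]
[-0.7, -0.0, 3.9, -0.0]
scene lower 1444 [array([540.3, 233.4]), array([137.3, 185.8]), np.float64(82.0)]
  deck 884 [array([553.9, 230.4]), array([133.9, 161.9]), np.float64(84.0)] with cups [array([541.1, 233.9]), array([135.3, 188.2]), np.float64(82.0)] slope x,y [-0.031  0.005] z 0.1125
wrist lower 12630 [array([541.4, 231.8]), array([138.7, 145.1]), np.float64(81.8)]
  deck 16767 [array([555.4, 229.6]), array([124.1, 139. ]), np.float64(81.8)] with cups [array([558.8, 228.9]), array([138.2, 146.4]), np.float64(82.0)] slope x,y [-0.026  0.006] z 0.1121
```

Request:
{"fn": "step_arm", "kwargs": {
  "steps": [
    [-0.2,0,2.5,0],
    [-0.2,0,2.5,0],
    [-0.2,0,2.5,0],
    [0,0,0,0]
  ]
}}

```text
time: 26.05
tool_pos: [0.5395, 0.232, 0.1191]
tool_rot: [0.001, 0.997, -0.071, 0.011]
contact_force: [0.6, -0.7, -5.4]
gripper_width: 0.154
```

Request:
{"fn": "step_arm", "kwargs": {
  "steps": [
    [-0.2,0,2,0],
    [0,0,2,0],
    [0,0,1,0],
    [0,0,0,0]
  ]
}}

```text
time: 26.45
tool_pos: [0.5395, 0.2321, 0.1137]
tool_rot: [0.001, 0.997, -0.071, 0.011]
contact_force: [-0.4, -0.1, -3.6]
gripper_width: 0.153
```

Request:
{"fn": "step_arm", "kwargs": {
  "steps": [
    [0,0,1.5,0],
    [0,0,1.5,0],
    [0,0,0,0]
  ]
}}

```text
time: 26.75
tool_pos: [0.54, 0.2325, 0.1139]
tool_rot: [0.001, 0.997, -0.071, 0.011]
contact_force: [0.3, 0.3, -3.3]
gripper_width: 0.153
```

Request:
{"fn": "step_arm", "kwargs": {
  "steps": [
    [0,0,2,0],
    [0,0,2,0],
    [0,0,2,0],
    [0,0,0,0]
  ]
}}

```text
time: 27.15
tool_pos: [0.5408, 0.2329, 0.1137]
tool_rot: [0.001, 0.997, -0.071, 0.012]
contact_force: [0.8, -0.9, -4.7]
gripper_width: 0.148
```

Run:
```python
from h import *
plan(.538,.2322,.111,-8.1,step=4)
for n in("scene","side","wrist"): im,P=fit(n)
```

```text
t 27.15 p [0.5408 0.2329 0.1137] yaw -8.12 tilt 1.35 F [ 0.8 -0.9 -4.7] w 0.148 | turn -0.0 n 2
tool z [ 0.0233 -0.0035 -0.9997]
[-1.4, 0.5, 1.3, -0.0]
[-1.4, 0.5, 1.3, -0.0]
scene lower 1359 [array([540.6, 233.3]), array([137.7, 186.5]), np.float64(81.9)]
  deck 905 [array([547.3, 235.9]), array([129.8, 177.8]), np.float64(83.0)] with cups [array([542. , 235.2]), array([135.8, 188. ]), np.float64(81.8)] slope x,y [-0.027  0.007] z 0.0996
side lower 1233 [array([534.3, 233.5]), array([139.6, 187. ]), np.float64(82.0)]
  deck 739 [array([536. , 238.7]), array([124.7, 185.6]), np.float64(79.3)] with cups [array([537.3, 236.3]), array([136.2, 188.9]), np.float64(81.8)] slope x,y [-0.015  0.001] z 0.1008
wrist lower 13650 [array([542.9, 231.6]), array([138.8, 144.7]), np.float64(81.7)]
  deck 17044 [array([556.9, 232.4]), array([127.3, 139.9]), np.float64(81.9)] with cups [array([559.9, 230.2]), array([137.8, 146.4]), np.float64(81.9)] slope x,y [-0.021  0.005] z 0.0989
```

Request:
{"fn": "step_arm", "kwargs": {
  "steps": [
    [-1,0,3,0],
    [-1,0,3,0],
    [-0.5,0,3,0]
  ]
}}

```text
time: 27.6
tool_pos: [0.5396, 0.2337, 0.1123]
tool_rot: [0.001, 0.997, -0.07, 0.012]
contact_force: [-9.2, -3.5, 13.3]
gripper_width: 0.154
```

Run:
```python
from h import *
plan(.538,.2322,.111,-8.1,step=4)
for n in("scene","side","wrist"): im,P=fit(n)
```

```text
t 27.6 p [0.5396 0.2337 0.1123] yaw -8.08 tilt 1.38 F [-9.2 -3.5 13.3] w 0.154 | turn 0.0 n 1
tool z [ 0.0237 -0.0045 -0.9997]
[-1.4, 1.7, 1.3, 0.0]
scene lower 1384 [array([539.8, 232.9]), array([138.7, 187.9]), np.float64(82.0)]
  deck 889 [array([554.2, 235.5]), array([128.5, 163. ]), np.float64(83.6)] with cups [array([540.9, 235.8]), array([135.7, 187.7]), np.float64(81.8)] slope x,y [-0.017  0.001] z 0.0985
side lower 1213 [array([534.2, 235. ]), array([137.3, 187.1]), np.float64(81.9)]
  deck 738 [array([534.5, 239. ]), array([125.9, 180.9]), np.float64(79.7)] with cups [array([536.3, 236.9]), array([135.7, 188.9]), np.float64(81.7)] slope x,y [-0.007 -0.003] z 0.0994
wrist lower 13702 [array([542.6, 231.1]), array([139.5, 144.3]), np.float64(81.8)]
  deck 16900 [array([555.8, 231.3]), array([124.1, 138.7]), np.float64(81.7)] with cups [array([559. , 230.5]), array([138.1, 146.2]), np.float64(81.9)] slope x,y [-0.011  0.001] z 0.0985
```

Pressing at about 13 N levels the tier, and the deck's z matches the home value of 98 mm. Releasing.

Request:
{"fn": "step_arm", "kwargs": {
  "steps": [
    [0,0,0,0],
    [0,0,0,0],
    [0,0,0,0],
    [0,0,0,0],
    [0,0,0,0]
  ],
  "claw": 50
}}

```text
time: 28.25
tool_pos: [0.5417, 0.234, 0.1139]
tool_rot: [0.001, 0.997, -0.071, 0.015]
contact_force: [-1.1, -0.8, 0.9]
gripper_width: 0.499
```

Run:
```python
from h import *
plan(.5375,.2325,.15,-8.1,step=8)
for n in("scene","side","wrist"): im,P=fit(n)
```

```text
t 28.25 p [0.5417 0.234  0.1139] yaw -8.09 tilt 1.68 F [-1.1 -0.8  0.9] w 0.499 | turn 0.0 n 5
tool z [ 0.0292 -0.0032 -0.9996]
[-0.6, 0.4, -7.2, 0.0]
[-0.6, 0.4, -7.2, 0.0]
[-0.6, 0.4, -7.2, 0.0]
[-0.6, 0.4, -7.2, 0.0]
[-0.6, 0.4, -7.2, 0.0]
scene lower 1366 [array([539.9, 233. ]), array([138.2, 187.2]), np.float64(82.0)]
  deck 872 [array([540. , 236.7]), array([128.5, 185.7]), np.float64(83.6)] with cups [array([539.2, 235.8]), array([135.6, 188.5]), np.float64(81.9)] slope x,y [-0. -0.] z 0.098
side lower 1204 [array([534. , 234.9]), array([138.4, 186.4]), np.float64(81.8)]
  deck 697 [array([529. , 239.5]), array([126.2, 178. ]), np.float64(79.5)] with cups [array([534.3, 236.9]), array([136.9, 188. ]), np.float64(82.0)] slope x,y [ 0.003 -0.003] z 0.0982
wrist lower 12552 [array([529.7, 232.4]), array([141.9, 163.5]), np.float64(81.4)]
  deck 17287 [array([553.6, 231.5]), array([123.9, 140.6]), np.float64(81.7)] with cups [array([548.4, 232.2]), array([138.2, 163.2]), np.float64(81.9)] slope x,y [ 0.003 -0.   ] z 0.098
```

Level (slope about 0) with the deck at 98.0 mm, so it is fully home. I'll retreat straight up and check.

Request:
{"fn": "step_arm", "kwargs": {
  "steps": [
    [0,0,-6,0],
    [-0.5,0.5,-8,0],
    [0,0,-12,0],
    [0,0,-18,0],
    [0,0,-22,0],
    [0,0,-22,0],
    [0,0,-22,0],
    [0,0,-15,0]
  ]
}}

```text
time: 29.2
tool_pos: [0.5363, 0.2337, 0.2471]
tool_rot: [0.001, 0.997, -0.071, 0.014]
contact_force: [-0.1, 0.2, -0.1]
gripper_width: 0.504
```

Request:
{"fn": "step_arm", "kwargs": {
  "steps": [
    [-15,0,-10,0],
    [-20,0,-5,0],
    [-20,0,0,0],
    [-15,0,0,0],
    [-10,0,0,0],
    [0,0,0,0],
    [0,0,0,0],
    [0,0,0,0]
  ]
}}

```text
time: 30.0
tool_pos: [0.4568, 0.2458, 0.2701]
tool_rot: [-0.002, 0.997, -0.071, 0.021]
contact_force: [1.0, 0.9, 0.5]
gripper_width: 0.499
```

Run:
```python
from h import *
import h
plan(.45,.24,.25,-8.1)
st=h.state
def fake():
    s=dict(st()); return s
def meas(n):
    im,d,K,T=grab(n); P=cloud(d,K,T)
    hsv=cv2.cvtColor(im,cv2.COLOR_RGB2HSV); hh,s,v=[hsv[...,i].astype(int) for i in range(3)]
    near=np.hypot(P[...,0]-.537,P[...,1]-.232)<.15; g=(hh>60)&(hh<95)&(s>60); z=P[...,2]
    f=lambda m:[np.round(t,1) for t in cv2.minAreaRect((P[m][:,:2]*1000).astype(np.float32))]
    print(n,"lower",f(near&(z<.036)&(g|((z>.02)&(v<70)))),"upper",f(near&(g|(v<60))&(z>.09)&(z<.118)))
    m=near&g&(abs(z-.098)<.008); Q=P[m]; A=np.c_[Q[:,:2]-Q[:,:2].mean(0),np.ones(len(Q))]; print("  plane",np.linalg.lstsq(A,Q[:,2],rcond=None)[0].round(4))
    o=near&(hh>3)&(hh<22)&(s>140)&(z>.132)&(z<.145); print("  bar top z",np.median(z[o]).round(4))
    r=near&(z>.045)&(z<.07)&(v<60)&(np.hypot(P[...,0]-.537,P[...,1]-.232)<.06); print("  roller",r.sum(),f(r),np.percentile(z[r],97).round(4))
    return im
for n in("scene","side","wrist"): im=meas(n); save(n+"11.png",im)
for l in("star_knob","wrench","glue","jar","push_block","offcut"):
    pass
a=cv2.imread("pics/side11.png");b=cv2.imread("pics/scene11.png")[70:360,90:450];a=a[110:350,70:420]
cv2.imwrite("pics/c11.png",np.hstack([cv2.resize(a,(400,290)),cv2.resize(b,(400,290))]))
a0=np.load("scene1.npz")["d"];
```

```text
t 30.0 p [0.4568 0.2458 0.2701] yaw -8.15 tilt 2.37 F [1.  0.9 0.5] w 0.499 | turn -0.1 n 1
tool z [ 4.130e-02  6.000e-04 -9.991e-01]
[-6.8, 6.8, 19.8, -0.1]
scene lower [array([539.7, 233.7]), array([136.9, 186.9]), np.float64(81.9)] upper [array([537.9, 234.9]), array([137.8, 189.4]), np.float64(81.9)]
  plane [-0.0056 -0.0008  0.0977]
  bar top z 0.1375
  roller 294 [array([538.8, 236.7]), array([ 39.6, 100.8]), np.float64(78.6)] 0.0656
side lower [array([534.8, 235.4]), array([136.5, 189. ]), np.float64(82.0)] upper [array([533.9, 236.9]), array([136.4, 188.6]), np.float64(81.9)]
  plane [ 0.0062 -0.0046  0.0978]
  bar top z 0.138
  roller 229 [array([539.4, 234.8]), array([40.3, 84.7]), np.float64(83.3)] 0.066
wrist lower [array([541.5, 232.8]), array([119.6, 181.6]), np.float64(81.8)] upper [array([536.3, 234. ]), array([137. , 187.8]), np.float64(81.9)]
  plane [0.0005 0.0005 0.0979]
  bar top z 0.138
  roller 1416 [array([539. , 231.4]), array([42.8, 83.9]), np.float64(82.2)] 0.0629
```

View pics/c11.png

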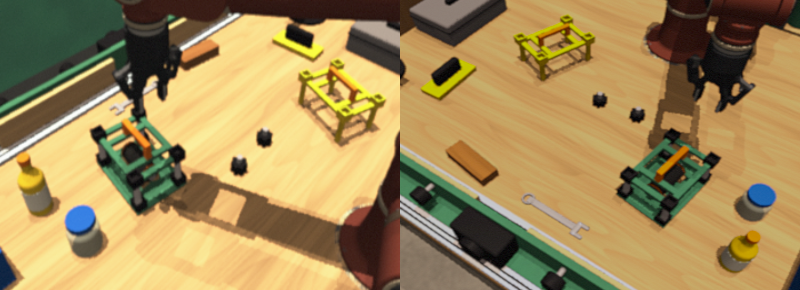

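Both views show the tier seated and the gripper clear, with every bystander in place. The bar top at 138 mm puts the handle at 131 mm, as specified. Handing in.

```bash
python3 -c "
from plant import job_done; print(job_done())"
```

```text
the job is handed in; nothing more can be done
None
```

I laid the roller in the two V-blocks and let go. I then lifted the green upper tier by its orange handle, lowered it onto the lower tier, released it, backed off and handed the job in at about 30 s of robot time. No verdict was reported.

**Roller, before the tier went on:** it lay about 1.5 mm off-centre lengthwise, less than 1 mm sideways and about 0.2° out of line, with its top at 64–65 mm. After the tier was on, it was partly hidden, but its position and height still agreed.

**Upper tier at the end:** the handle is at 131 mm (bar top 138 mm) and the deck at 98 mm. The deck reads level to within about 0.006 rad. It is centred within about 2 mm and square to within about 0.1°.

**Bystanders:** all stand where they were in the last pictures. I judged this by eye and did not measure it.

**What disagreed or needed mending:**
- **Cameras:** the fixed cameras and the wrist camera disagreed by 1–4 mm in y. I used their relative offsets and the arm's own position instead.
- **Tool tilt:** the tool picked up 1–3° of tilt along the way, so the tier came in pitched by about 0.028 rad. Pressing lightly (about 13 N measured) and then releasing levelled it.

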